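# Fold open the bifold door of the multimeter's test bay

### The arm

A 6-joint arm with a two-finger parallel gripper is mounted at the origin on the work surface. World frame = base frame: x ahead of the robot, y to its left, z up, the work surface at z = 0. Lengths are in m, angles in rad, forces in N, time in s.
With the tool pointing down it reaches from about 0.35 to 0.8 m from the base axis. Payload 7.3 kg.
Tool frame: the origin (TCP) lies at the centre of the arm's flange, where the gripper is bolted on; the fingertips stand 173 mm ahead of it and the grasp point (between the pads) lies 155 mm ahead of it (bot.grasp_offset is the distance from the TCP to the grasp point, in m); z points along the fingers, y is the line along which they close (so a half turn about z gives the same grasp; the last joint's range is limited). The gripper opens to 85 mm and grips with 20 to 120 N. Pads are 22 mm wide; open, the fingers measure 114 mm over their backs; the gripper's body (76 mm by 85 mm) begins 54 mm behind the grasp point. The pads swing forward as they close: fully open they stand 13 mm farther back than shut.
Start: joints at [-1.458, 0.342, 1.524, -0, 1.275, -0.146], TCP at [0.134, -0.508, 0.405] pointing down, gripper open.
Joint ranges: [-2.53, 2.53], [-0.77, 2.02], [0.04, 2.7], [-1, 4.14], [0.28, 2.66], [-3.11, 3.11]. Speed limits (rad/s): [2.57, 2.57, 3.14, 3.14, 3.14, 3.14].

### API

Orientations are given as [roll, pitch, yaw] about the fixed x, y, z axes, in that order (R = Rz(yaw) Ry(pitch) Rx(roll)).
In Python, from workcell import bot gives the robot as it stands. The module is installed in compiled form; this text tells all that it offers.
- The arm moves only by the shell command python3 -m jog 'ROWS'. ROWS is JSON, a list of rows, each an object with "jaw": the closure, from -1 (fully open) to 1 (shut); "offset": the shift along the tool's x, y, z in units of 30 mm (1.0 is 30 mm), a list of three; "delta_rot": the turn, a rotation vector about the tool's x, y, z in units of 8 degrees (1.0 is 8 degrees), a list of three. A call has 1 to 5 rows; each row is the pose to reach, as a shift and turn from the pose commanded when the call began, along the tool's axes at that moment; what a row does not reach only later rows make up. A row lasts 1/10 s, in which the tool goes at most 50 mm and 8.59 degrees, less where a joint would pass 70% of its speed; a pose out of reach is approached as far as the arm can. A call with a gripper value outside its range is refused whole. The fingers move at their own pace and stop on an object; the grip force is fixed at half the most. Time passes only in rows, so rows that repeat a pose let the fingers close. It gives the time, the measured TCP pose, the force, the opening and the grip force at its end, in the units of the state.
- bot.sense(): the state, without advancing time (a new reading comes with each control period).
- bot.grab_frame(name): name is "side" or "top" or "wrist"; returns a dict with "frame" (420x560x3 uint8, red, green, blue), "depth" (420x560 float32, m along the optical axis (not along the pixel's ray), 0 where there is no reading), "fx", "fy", "cx", "cy" (pixels), "R" (3x3) and "t" (3): a world point X has camera coordinates R X + t. Camera axes: x right, y down, z forward; pixel columns grow to the right and rows downward; lengths in m; the calibration is good to about 2 mm. A picture is of the moment at which its call begins.
- bot.close_job(): hands the job in; it is judged then, once.
Trained networks look in the newest picture that a camera, given by its name, has taken for a name from the list of things; names that differ only in an ending like _2 or _b are one class to them, and where a whole thing is asked for, a point or a joint stands for the part that bears it (a point fixed in the world has none). Each returns a list of dicts, best first, with "conf" (0 to 1); they miss things now and then, are a little off and sometimes report something else, mostly with a low value. They report only what shows in the picture. A call takes as long as a camera call.
- bot.find_in(camera, target): "at" ([x, y, z] in m, in world coordinates, good to about 4 mm: the middle of the surface that is visible of it).
- bot.trace(camera, target): "mask" (420x560 bool, what is visible of it).
- bot.mark_of(camera, target): "at" ([x, y, z] in m, in world coordinates, good to about 4 mm: a listed point, or the origin of a listed thing).
The state is a dict: "time_s": time; "joints": joint angles; "joint_velocities": joint speeds; "joint_efforts": joint torques, N m; "eef_pos": TCP position; "tcp_rot": TCP orientation; "contact_force": force on the tool from outside, world axes, zero at the start; "wrist_torque": the same for the moment, N m; "gripper_width": opening from 0.0 (shut) to 1.0 (fully open); "grip_force": force on a finger pad.
Only numpy, scipy, OpenCV 4.12 (cv2) and the standard library are available. Lean on these libraries where they do the work, as an engineer would, in place of code of your own. Each camera call takes 0.05 s, during which the arm holds its last target. There are 200 camera calls.

### The job

Two low, open-topped test bays stand on the electronics bench, each with a partly folded two-leaf bifold door across its front, on the robot's side. Open the bay that holds the handheld multimeter: push its door by the upright post at the fold so that both leaves collapse fully along the floor track against the jamb, and let go with the door staying folded. Leave the other bay's door as it is.

Things in the scene. Friction and masses are not known exactly. Their poses are not given: they have to be found in the camera images.
- meter_door (a joint): bifold door of the bay holding the multimeter (orange, 160x78x34 mm, flat inside). Two white leaves, 110 mm from hinge axis to hinge axis, 10 thick, tops at z 150 mm. Value: rad between first leaf (jamb to fold) and track: 0 shut flat, 1.4 stop, folded; starts 0.35 to 0.65. The second leaf follows, its far end in the track. Hinges slightly stiff (0.06 N m), the door stays where left
- meter_post (a point): top centre of the upright round steel post at that door's fold hinge: 14 mm diameter, top at z 195, so 45 mm free above the leaves. Apart from the two doors' posts nothing on either bay is above z 150. At door angle q the post stands 110*sin(q) mm out of the bay (towards the robot) from the track line and 110*cos(q) mm along it from the jamb axis
- meter_jamb (a point): point on that door's jamb hinge axis, z 148, fixed, at the +y (left) end of the straight floor track. Axes are the bay's: x from the front into the bay, y along the track from the free end to the jamb, z up. The bay is 250 mm wide, 200 deep, open-topped with 140 mm side walls and a 60 mm back
- spool_post (a point): top centre of the same kind of post on the other bay's door, which must stay as it is (post within 15 mm of its start). That bay has the same size but is mirrored, its jamb at the -y (right) end; it holds a steel solder spool and a small amber jar

How it is judged:
At the end, for the whole second after the job is handed in: The multimeter bay's door is folded to more than 1.2 rad (stop at 1.4) and at rest; the post of the other bay's door is within 15 mm of where it started (value of joint meter_door above 1.2 rad and velocity of joint meter_door between -0.05 and 0.05 rad/s and distance of spool_post from where it was at the start of the episode below 0.015 m); the robot touches nothing.
It fails at once if the other bay's door is moved (its post more than 15 mm from its start) (distance of spool_post from where it was at the start of the episode above 0.015 m).
It also fails if it takes over 32 s, if anything falls off the work surface, if the arm or the gripper's body presses on something with over 40 N, if the wrist force passes 120 N, or if a joint passes its speed limit or range.

## Working session

There is one attempt and no reset: what is moved stays moved. The work goes in short steps, Python scripts to look and compute and a shell command to move; the robot and the scene stay as the last step left them, time stands still between calls to the robot, and variables do not carry over. Pictures are saved under pics/ and viewed, at most 10 in all, crops included, and the job is handed in when it is done.

```bash
mkdir -p pics
python3 - <<'E'
from workcell import bot
import cv2,numpy as np
ims=[]
for c in("top","side"):
    f=bot.grab_frame(c); cv2.imwrite(f"pics/{c}0.png",f["frame"][:,:,::-1]); 
    for n in("meter_post","meter_jamb","spool_post","meter_door"):
        print(c,n,[(np.round(d["at"],3).tolist(),round(d["conf"],2)) for d in bot.mark_of(c,n)])
s=bot.sense();print(s["time_s"],s["eef_pos"],s["tcp_rot"],s["joints"])
E
```

```text
top meter_post [([0.56, 0.208, 0.196], 0.73)]
top meter_jamb []
top spool_post [([0.501, -0.195, 0.195], 0.82)]Traceback (most recent call last):
  File "<stdin>", line 7, in <module>
ValueError: it knows: meter_jamb, meter_post, spool_post
```

View pics/top0.png

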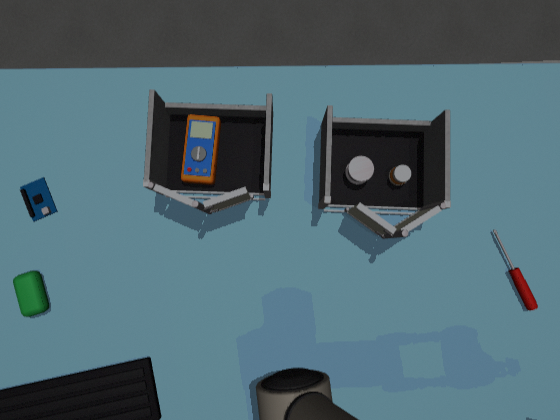

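The top view shows the meter bay on the left (walls at columns ~150 and ~268, front at row ~190, post at ~(205,207)). The spool bay is on the right, with its post at ~(403,233).

Run:
```python
from workcell import bot
import cv2,numpy as np
f=bot.grab_frame("side"); cv2.imwrite("pics/side0.png",f["frame"][:,:,::-1])
for c in("side","top"):
    f=bot.grab_frame(c)
    for n in("meter_post","meter_jamb","spool_post"):
        print(c,n,[(np.round(d["at"],3).tolist(),round(d["conf"],2)) for d in bot.mark_of(c,n)])
v,u=np.mgrid[:420,:560];z=f["depth"]
P=(np.stack([(u-f["cx"])/f["fx"]*z,(v-f["cy"])/f["fy"]*z,z],-1)-f["t"])@f["R"]
m=(P[...,2]>.13)&(P[...,2]<.165)&(u>130)&(u<285)&(v>80)&(v<215)
Q=P[m]
cv2.imwrite("pics/m.png",cv2.resize((m*255).astype(np.uint8)[80:220,130:290],None,fx=4,fy=4,interpolation=0))
for s in((u<165),(u>258)):
    q=P[m&s&(v<185)];q=q[(q[:,2]<.145)]
    c=q.mean(0);w=np.linalg.svd(q[:,:2]-c[:2],full_matrices=False)[2][0];print("wall",c.round(3),np.degrees(np.arctan(w[1]/w[0])).round(1),q[:,:2].min(0),q[:,:2].max(0))
for r in(184,190,196,202,206):
    print(r,[(int(a),P[r,a].round(3).tolist()) for a in range(144,275,8) if m[r,a]])
s=bot.sense();print(s["time_s"],s["eef_pos"],s["tcp_rot"],s["joints"])
```

```text
side meter_post [([0.565, 0.211, 0.194], 0.86)]
side meter_jamb [([0.607, 0.31, 0.147], 0.9)]
side spool_post [([0.499, -0.194, 0.197], 0.71)]
top meter_post [([0.563, 0.208, 0.196], 0.58)]
top meter_jamb [([0.61, 0.308, 0.149], 0.96)]
top spool_post [([0.502, -0.195, 0.199], 0.7)]
wall [0.714 0.316 0.139] -2.6 [0.61234383 0.303614  ] [0.81631686 0.3278777 ]
wall [0.706 0.069 0.14 ] -2.5 [0.60971662 0.06085313] [0.80414065 0.07940194]
184 [(144, [0.613, 0.325, 0.141]), (152, [0.612, 0.306, 0.147]), (264, [0.611, 0.077, 0.137])]
190 [(160, [0.599, 0.289, 0.149]), (168, [0.599, 0.273, 0.148]), (240, [0.597, 0.126, 0.152]), (264, [0.598, 0.077, 0.137])]
196 [(176, [0.586, 0.256, 0.152]), (184, [0.586, 0.24, 0.149]), (216, [0.585, 0.175, 0.151]), (224, [0.585, 0.158, 0.152]), (232, [0.585, 0.142, 0.15])]
202 [(184, [0.573, 0.24, 0.151]), (200, [0.572, 0.205, 0.163]), (208, [0.573, 0.191, 0.149]), (216, [0.573, 0.175, 0.151])]
206 [(208, [0.567, 0.194, 0.132])]
0.65 [ 0.13439613 -0.5074998   0.40471727] [3.14153379e+00 6.90340732e-06 2.58824768e-01] [-1.45796336e+00  3.41995424e-01  1.52411890e+00  1.81101040e-06
  1.27541909e+00 -1.45992333e-01]
```

View pics/side0.png

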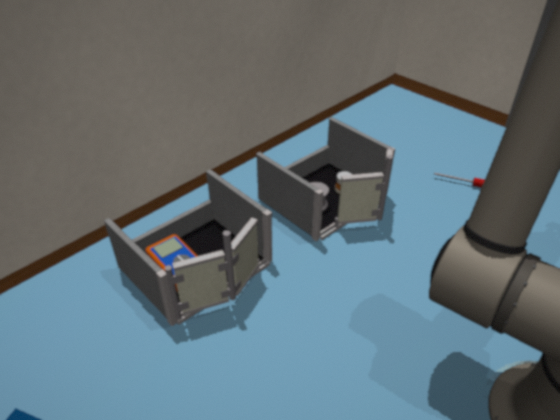

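View pics/m.png

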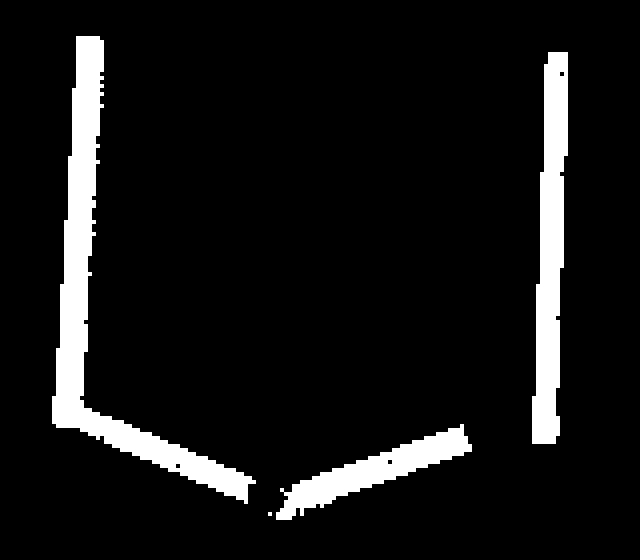

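```bash
cat > h.py <<'E'
from workcell import bot
import numpy as np
psi=-0.045; J=np.array([.609,.309]); ex=np.array([np.cos(psi),np.sin(psi)]); ey=np.array([-ex[1],ex[0]])
def post(q): return J-.11*np.sin(q)*ex-.11*np.cos(q)*ey
def yawq(q): return np.pi/2+psi-q
def rel(*targets):
    "print tool-frame offset (30 mm) and z turn (8 deg) for world targets x,y,z,yaw"
    s=bot.sense(); y0=s["tcp_rot"][2]; R=np.array([[np.cos(y0),np.sin(y0),0],[np.sin(y0),-np.cos(y0),0],[0,0,-1]])
    print("t",s["time_s"],"at",s["eef_pos"].round(4),s["tcp_rot"].round(3),"F",np.round(s["contact_force"],1),"w",s["gripper_width"])
    for x,y,z,w in targets: print((R.T@(np.array([x,y,z])-s["eef_pos"])/.03).round(2), round(-np.degrees(w-y0)/8,2))
E
python3 -c "
from h import *
print(post(.386),post(1.4))
rel((.27,-.33,.405,.5),(.40,-.18,.405,.8),(*post(.386),.405,yawq(.386)))"
```

```text
[0.56304425 0.20905967] [0.49986921 0.29519887]
t 0.65 at [ 0.1344 -0.5075  0.4047] [3.142 0.    0.259] F [0.3 0.6 0.1] w 0.9999755515565079
[ 5.88 -4.56 -0.01] -1.73
[ 1.135e+01 -8.290e+00 -1.000e-02] -3.88
[ 1.993e+01 -1.943e+01 -1.000e-02] -6.31
```

```bash
python3 -m jog '[{"jaw":0.3,"offset":[1.2,-0.9,0],"delta_rot":[0,0,-0.4]},{"jaw":0.3,"offset":[2.4,-1.8,0],"delta_rot":[0,0,-0.8]},{"jaw":0.3,"offset":[3.6,-2.7,0],"delta_rot":[0,0,-1.2]},{"jaw":0.3,"offset":[4.8,-3.6,0],"delta_rot":[0,0,-1.6]},{"jaw":0.3,"offset":[6,-4.5,0],"delta_rot":[0,0,-2]}]'; python3 -c "
from h import *
rel((.40,-.18,.405,.8),(*post(.386),.405,yawq(.386)))"
```

```text
time_s: 1.15
eef_pos: [0.2745, -0.3294, 0.4049]
tcp_rot: [3.141, -0.0, 0.54]
contact_force: [-0.0, -0.8, -0.1]
gripper_width: 0.35
grip_force: 0.0
t 1.15 at [ 0.2745 -0.3294  0.4049] [ 3.141 -0.     0.54 ] F [-0.  -0.8 -0.1] w 0.3497972619875812
[ 6.15 -2.12 -0.  ] -1.86
[ 17.47 -10.45  -0.  ] -4.3
```

```bash
python3 -m jog '[{"jaw":0.3,"offset":[1.5,-0.5,0],"delta_rot":[0,0,-0.5]},{"jaw":0.3,"offset":[3,-1.2,0],"delta_rot":[0,0,-1]},{"jaw":0.3,"offset":[4.5,-1.9,0],"delta_rot":[0,0,-1.5]},{"jaw":0.3,"offset":[6,-2.6,0],"delta_rot":[0,0,-2]},{"jaw":0.3,"offset":[7.4,-3.4,0],"delta_rot":[0,0,-2.5]}]'; python3 -c "
from h import *
rel((*post(.386),.405,yawq(.386)))"
```

```text
time_s: 1.65
eef_pos: [0.4131, -0.1278, 0.405]
tcp_rot: [3.14, -0.0, 0.89]
contact_force: [0.7, -1.6, 0.7]
gripper_width: 0.35
grip_force: 0.0
t 1.65 at [ 0.4131 -0.1278  0.405 ] [ 3.14 -0.    0.89] F [ 0.7 -1.6  0.7] w 0.34994099739324697
[11.87 -3.18  0.  ] -1.79
```

```bash
python3 -m jog '[{"jaw":0.3,"offset":[1.5,-0.4,0],"delta_rot":[0,0,-0.4]},{"jaw":0.3,"offset":[3,-0.8,0],"delta_rot":[0,0,-0.8]},{"jaw":0.3,"offset":[4.5,-1.2,0],"delta_rot":[0,0,-1.2]},{"jaw":0.3,"offset":[6,-1.6,0],"delta_rot":[0,0,-1.6]},{"jaw":0.3,"offset":[7.5,-2,0],"delta_rot":[0,0,-1.8]}]'; python3 -c "
from h import *
rel((*post(.386),.405,yawq(.386)))"
```

```text
time_s: 2.15
eef_pos: [0.5082, 0.0848, 0.4048]
tcp_rot: [3.141, -0.0, 1.141]
contact_force: [-0.3, -1.0, 0.2]
gripper_width: 0.353
grip_force: 0.0
t 2.15 at [0.5082 0.0848 0.4048] [ 3.141 -0.     1.141] F [-0.3 -1.   0.2] w 0.35280166103406635
[ 4.53 -0.07 -0.01] 0.01
```

```bash
python3 -m jog '[{"jaw":0.3,"offset":[1.5,0,0],"delta_rot":[0,0,0]},{"jaw":0.3,"offset":[3,0,0],"delta_rot":[0,0,0]},{"jaw":0.3,"offset":[4.5,-0.05,0],"delta_rot":[0,0,0]},{"jaw":0.3,"offset":[4.53,-0.07,0],"delta_rot":[0,0,0]},{"jaw":0.3,"offset":[4.53,-0.07,0],"delta_rot":[0,0,0]}]'
python3 - <<'E'
from h import *
import cv2
for c in("wrist","side","top"):
    f=bot.grab_frame(c)
    cv2.imwrite(f"pics/{c}1.png",f["frame"][:,:,::-1])
    for n in ("meter_post","spool_post"): print(c,n,[(np.round(d["at"],3).tolist(),round(d["conf"],2)) for d in bot.mark_of(c,n)])
rel((*post(.386),.330,yawq(.386)))
E
```

```text
time_s: 2.65
eef_pos: [0.5628, 0.208, 0.404]
tcp_rot: [-3.141, 0.001, 1.141]
contact_force: [-0.8, -0.7, -0.6]
gripper_width: 0.347
grip_force: 0.0
wrist meter_post []
wrist spool_post []
side meter_post [([0.57, 0.209, 0.194], 0.85)]
side spool_post [([0.502, -0.192, 0.195], 0.76)]
top meter_post [([0.56, 0.208, 0.196], 0.93)]
top spool_post [([0.503, -0.195, 0.197], 0.74), ([0.561, 0.211, 0.193], 0.3)]
t 3.1 at [0.5628 0.2064 0.4049] [ 3.141 -0.     1.137] F [-0.5  0.3 -0.3] w 0.35078991489727146
[ 0.08 -0.03  2.5 ] -0.02
```

View pics/wrist1.png

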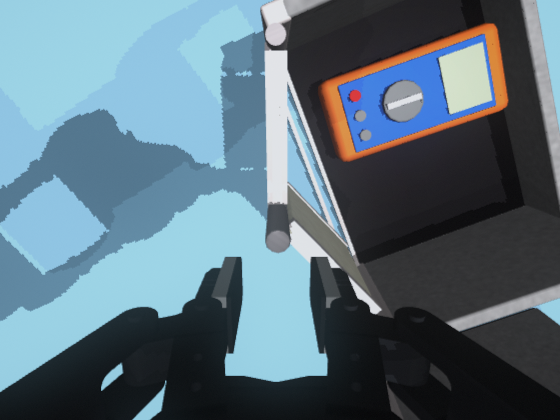

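The wrist view shows the post's top at (277,240), centred sideways between the fingertips (columns ~235 and ~315), with the leaf running straight up from it. I'll check its position from depth before descending.

Run:
```python
from h import *
f=bot.grab_frame("wrist");z=np.median(f["depth"][236:245,273:282])
print(((np.array([(277-f["cx"])/f["fx"]*z,(240-f["cy"])/f["fy"]*z,z])-f["t"])@f["R"]).round(4))
rel((*post(.386),.330,yawq(.386)))
```

```text
[0.5643 0.2084 0.1955]
t 3.15 at [0.5628 0.2065 0.4049] [ 3.141 -0.     1.138] F [ 0.2  0.3 -0. ] w 0.35062536285013945
[ 0.08 -0.03  2.5 ] -0.02
```

```bash
python3 -m jog '[{"jaw":0.3,"offset":[0.08,-0.03,0.7],"delta_rot":[0,0,0]},{"jaw":0.3,"offset":[0.08,-0.03,1.3],"delta_rot":[0,0,0]},{"jaw":0.3,"offset":[0.08,-0.03,1.9],"delta_rot":[0,0,0]},{"jaw":0.3,"offset":[0.08,-0.03,2.5],"delta_rot":[0,0,0]},{"jaw":0.3,"offset":[0.08,-0.03,2.5],"delta_rot":[0,0,0]}]'
python3 - <<'E'
from h import *
rel(*[(*post(q),.330,yawq(q)) for q in (.47,.55,.63,.71,.79)])
E
```

```text
time_s: 3.65
eef_pos: [0.5624, 0.2093, 0.3272]
tcp_rot: [-3.138, 0.003, 1.138]
contact_force: [-0.8, 0.3, -0.4]
gripper_width: 0.349
grip_force: 0.0
t 3.65 at [0.5624 0.2093 0.3272] [-3.138e+00  3.000e-03  1.138e+00] F [-0.8  0.3 -0.4] w 0.3491587482696812
[ 0.01 -0.29 -0.09] 0.59
[ 0.05 -0.58 -0.09] 1.16
[ 0.11 -0.86 -0.09] 1.74
[ 0.19 -1.15 -0.09] 2.31
[ 0.29 -1.42 -0.09] 2.88
```

```bash
python3 -m jog '[{"jaw":0.3,"offset":[0,-0.3,0],"delta_rot":[0,0,0.6]},{"jaw":0.3,"offset":[0.05,-0.6,0],"delta_rot":[0,0,1.15]},{"jaw":0.3,"offset":[0.1,-0.85,0],"delta_rot":[0,0,1.75]},{"jaw":0.3,"offset":[0.2,-1.15,0],"delta_rot":[0,0,2.3]},{"jaw":0.3,"offset":[0.3,-1.4,0],"delta_rot":[0,0,2.9]}]'
python3 - <<'E'
from h import *
rel(*[(*post(q),.330,yawq(q)) for q in (.87,.95,1.03,1.11,1.19)])
E
```

```text
time_s: 4.15
eef_pos: [0.5286, 0.2354, 0.3309]
tcp_rot: [3.14, -0.001, 0.73]
contact_force: [0.8, -0.7, -1.3]
gripper_width: 0.35
grip_force: 0.5
t 4.15 at [0.5286 0.2354 0.3309] [ 3.14e+00 -1.00e-03  7.30e-01] F [ 0.8 -0.7 -1.3] w 0.3495424509912417
[-0.02 -0.31  0.03] 0.53
[ 0.01 -0.61  0.03] 1.1
[ 0.07 -0.89  0.03] 1.68
[ 0.15 -1.18  0.03] 2.25
[ 0.25 -1.45  0.03] 2.82
```

```bash
python3 -m jog '[{"jaw":0.3,"offset":[0,-0.3,0],"delta_rot":[0,0,0.55]},{"jaw":0.3,"offset":[0,-0.6,0],"delta_rot":[0,0,1.1]},{"jaw":0.3,"offset":[0.07,-0.9,0],"delta_rot":[0,0,1.7]},{"jaw":0.3,"offset":[0.15,-1.2,0],"delta_rot":[0,0,2.25]},{"jaw":0.3,"offset":[0.25,-1.45,0],"delta_rot":[0,0,2.8]}]'
python3 - <<'E'
from h import *
rel(*[(*post(q),.330,yawq(q)) for q in (1.25,1.31,1.36,1.4,1.43)])
for c in("side","top"):
    f=bot.grab_frame(c)
    for n in ("meter_post",): print(c,n,[(np.round(d["at"],3).tolist(),round(d["conf"],2)) for d in bot.mark_of(c,n)])
E
```

```text
time_s: 4.65
eef_pos: [0.5051, 0.2729, 0.331]
tcp_rot: [3.141, -0.001, 0.339]
contact_force: [-0.7, -1.6, -0.3]
gripper_width: 0.349
grip_force: 0.5
t 4.65 at [0.5051 0.2729 0.331 ] [ 3.141e+00 -1.000e-03  3.390e-01] F [-0.7 -1.6 -0.3] w 0.3494251600086737
[ 0.01 -0.22  0.03] 0.46
[ 0.03 -0.43  0.03] 0.88
[ 0.06 -0.62  0.03] 1.24
[ 0.08 -0.76  0.03] 1.53
[ 0.11 -0.87  0.03] 1.74
side meter_post [([0.515, 0.265, 0.194], 0.73)]
top meter_post [([0.504, 0.268, 0.195], 0.88)]
```

```bash
python3 -m jog '[{"jaw":0.3,"offset":[0,-0.22,0],"delta_rot":[0,0,0.45]},{"jaw":0.3,"offset":[0.03,-0.43,0],"delta_rot":[0,0,0.9]},{"jaw":0.3,"offset":[0.06,-0.62,0],"delta_rot":[0,0,1.25]},{"jaw":0.3,"offset":[0.1,-0.8,0],"delta_rot":[0,0,1.6]},{"jaw":0.3,"offset":[0.12,-0.92,0],"delta_rot":[0,0,1.75]}]'; python3 -m jog '[{"jaw":0.3,"offset":[0,0,0],"delta_rot":[0,0,0]},{"jaw":0.3,"offset":[0,0,0],"delta_rot":[0,0,0]}]'
python3 - <<'E'
from h import *
for c in("side","top"):
    f=bot.grab_frame(c); 
    print(c,[(np.round(d["at"],3).tolist(),round(d["conf"],2)) for d in bot.mark_of(c,"meter_post")])
rel()
E
```

```text
time_s: 5.35
eef_pos: [0.4995, 0.2997, 0.33]
tcp_rot: [3.141, -0.0, 0.098]
contact_force: [0.3, 0.2, 0.3]
gripper_width: 0.35
grip_force: 0.4
time_s: 5.55
eef_pos: [0.4994, 0.2997, 0.3298]
tcp_rot: [3.142, -0.0, 0.1]
contact_force: [-0.9, -0.9, -0.2]
gripper_width: 0.35
grip_force: 0.0
side [([0.507, 0.295, 0.192], 0.64)]
top [([0.496, 0.292, 0.194], 0.55)]
t 5.75 at [0.4993 0.2997 0.3297] [3.141 0.    0.099] F [-0.4  0.5  0.2] w 0.3474379492118984
```

```bash
python3 -m jog '[{"jaw":0.3,"offset":[0,0.15,0],"delta_rot":[0,0,0]},{"jaw":0.3,"offset":[0,0.15,-1],"delta_rot":[0,0,0]},{"jaw":0.3,"offset":[0,0.15,-2.2],"delta_rot":[0,0,0]},{"jaw":0.3,"offset":[0,0.15,-3.4],"delta_rot":[0,0,0]},{"jaw":0.3,"offset":[-1,0.15,-4],"delta_rot":[0,0,0]}]'; python3 -m jog '[{"jaw":0.3,"offset":[-1.6,0,0],"delta_rot":[0,0,0]},{"jaw":0.3,"offset":[-3,0,0],"delta_rot":[0,0,0]},{"jaw":0.3,"offset":[-3,0,0],"delta_rot":[0,0,0]},{"jaw":0.3,"offset":[-3,0,0],"delta_rot":[0,0,0]}]'
python3 - <<'E'
from h import *
import cv2
for c in("side","top"):
    f=bot.grab_frame(c); cv2.imwrite(f"pics/{c}2.png",f["frame"][:,:,::-1])
    for n in("meter_post","spool_post"): print(c,[(np.round(d["at"],3).tolist(),round(d["conf"],2)) for d in bot.mark_of(c,n)])
rel()
E
```

```text
time_s: 6.25
eef_pos: [0.4717, 0.292, 0.4524]
tcp_rot: [-3.14, -0.006, 0.097]
contact_force: [1.0, 0.5, -0.5]
gripper_width: 0.355
grip_force: 0.0
time_s: 6.65
eef_pos: [0.3798, 0.2835, 0.4504]
tcp_rot: [-3.141, -0.002, 0.099]
contact_force: [0.9, 0.1, 0.2]
gripper_width: 0.352
grip_force: 0.0
side [([0.502, 0.292, 0.192], 0.58)]
side [([0.504, -0.191, 0.194], 0.91)]
top []
top [([0.503, -0.196, 0.194], 0.78)]
t 6.95 at [0.3812 0.2836 0.4493] [3.141 0.    0.098] F [-0.1 -0.5  0.1] w 0.35103756274237435
```

View pics/side2.png

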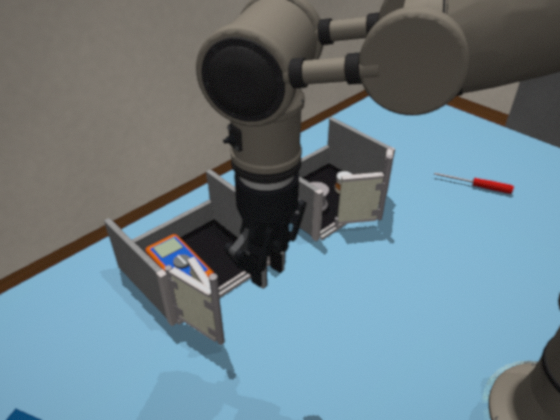

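The side view shows both leaves folded together at ~(205,290) with the post at ~(215,275). The gripper is clear and the spool door hasn't moved.

```bash
python3 -c "
from workcell import bot
print(bot.close_job())"
```

```text
the job is handed in; nothing more can be done
None
```

The multimeter bay's door is folded to about 1.37 rad by camera measurement and stayed there after release; the spool bay's door did not move beyond measurement error (about 4 mm), the gripper is clear, and the job was handed in at about 7 s with no verdict returned.

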